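Push the carriage of a drilling jig past its spring catch

ROBOT

A 6-joint arm with a two-finger parallel gripper is mounted at the origin on a cart in front of the work surface, level with it; the furniture and walls round the work are solid. World frame = base frame: x ahead of the robot, y to its left, z up, the work surface at z = 0. Lengths are in m, angles in rad, forces in N, time in s.
With the tool pointing down it reaches from about 0.35 to 0.975 m from the base axis. Payload 4.9 kg.
Tool frame: the origin (TCP) lies at the very end of the fingers, on their centre line; the grasp point (between the pads) lies 19 mm behind it; z points along the fingers, y is the line along which they close (so a half turn about z gives the same grasp; the last joint's range is limited). The gripper opens to 85 mm and grips with 20 to 120 N. Pads are 22 mm wide; open, the fingers measure 114 mm over their backs; the gripper's body (76 mm by 85 mm) begins 54 mm behind the grasp point. The pads swing forward as they close: fully open they stand 13 mm farther back than shut.
Start: joints at [1.003, 0.053, 1.613, -0, 1.476, -0.119], TCP at [0.271, 0.563, 0.231] pointing down, gripper open.
Joint ranges: [-3.01, 3.01], [-1.01, 2.22], [0.06, 2.58], [-1.02, 4.17], [0.09, 2.62], [-3.14, 3.14]. Speed limits (rad/s): [2.57, 2.57, 3.14, 3.14, 3.14, 3.14].

INTERFACE

Orientations are given as a rotation vector (axis times angle).
In Python, from plant import get_obs, eyes, ticket gives the robot as it stands. The module is installed in compiled form; this text tells all that it offers.
- The arm moves only by the tool servo_tool, never from a script. Its argument "increments" is a list that holds one entry, the list of rows, each a list of 5 numbers: the shift along the tool's x, y, z scaled (see below), then the turn about the tool's z scaled (see below), then the closure, from -1 (fully open) to 1 (shut). In form: [[[tx, ty, tz, twist, fingers], ...]]. A call has 1 to 8 rows; each row is the pose to reach, as a shift and turn from the pose commanded when the call began, along the tool's axes at that moment; what a row does not reach only later rows make up. The controller multiplies each number of a shift by 0.12 m and each number of a turn by 90 degrees. A row lasts 1/10 s, in which the tool goes at most 50 mm and 8.59 degrees, less where a joint would pass 70% of its speed; a pose out of reach is approached as far as the arm can. A call with a number of a shift or a turn outside -1 to 1 is refused whole. A call with a gripper value outside its range is refused whole. The fingers move at their own pace and stop on an object; "force" is the grip in N (left out, the last holds). Time passes only in rows, so rows that repeat a pose let the fingers close. It gives the time, the measured TCP pose, the force, the opening and the grip force at its end, in the units of the state.
- get_obs(): the state, without advancing time (a new reading comes with each control period).
- eyes.capture(name): name is "side" or "top" or "wrist"; returns (picture, depth): 420x560x3 uint8, blue, green, red; 420x560 float32, m along the optical axis (not along the pixel's ray), 0 where there is no reading.
- eyes.get_calibration(name): a dict with "vertical_fov" (degrees; the focal length in pixels is half the picture's height over the tangent of half this angle, whatever the lens; pixels are square), "cx", "cy" (the principal point, pixels), "camera_from_world" (4x4, takes a point from world to camera coordinates). Camera axes: x right, y up, looking along -z (the intrinsics and any distortion apply to the point x, -y, -z); pixel columns grow to the right and rows downward; lengths in m; the calibration is good to about 2 mm. A picture is of the moment at which its call begins: read the wrist's pose just before it. get_calibration takes no time and is no camera call; for the wrist camera it gives the pose at the moment of the call.
- ticket.sign_off(): hands the job in; it is judged then, once.
The state is a dict: "clock": time; "joint_pos": joint angles; "qvel": joint speeds; "effort": joint torques, N m; "ee_pos": TCP position; "tcp_rot": TCP orientation; "force": force on the tool from outside, world axes, zero at the start; "moment": the same for the moment, N m; "gripper_width": opening from 0.0 (shut) to 1.0 (fully open); "grip_force": force on a finger pad.
Only numpy, scipy, OpenCV 4.12 (cv2) and the standard library are available. Lean on these libraries where they do the work, as an engineer would, in place of code of your own. Each camera call takes 0.05 s, during which the arm holds its last target. There are 200 camera calls.

TASK

Bring the back box to the drilling end of the jig: with the fingertips press the long spring bar down just behind the carriage, and keep it down, so that its pin lets the carriage pass, while the same fingertips push the carriage along fully home against the drill guide block. Only then let the bar spring up, so that its pin locks the carriage, and move clear. Only press and push, gently throughout: squeeze and lift nothing, do not touch the back box in its nest, and leave the loose things round the jig where they lie.

Things in the scene. Friction and masses are not known exactly. Their poses are not given: they have to be found in the camera images.
- jig: Drilling jig fixed to the desk, turned up to 0.3 rad: dark steel base plate 10 mm thick, reaching from x -95 to +95 and y -155 to +175 mm about its origin (on the desk top). Its +y is the way the carriage slides home; its -x side, with the spring bar, faces the robot. Nothing on it but the back box (top at 65 mm) stands above 64 mm.
- bar (a joint): Travel of the spring bar straight down, m: 0 = up, 0.016 = bottomed, level wherever it is pressed. Steel bar 34 mm wide, 225 mm long (jig x -79 to -45, y -140 to +85 mm), top 34 mm above the desk when up. Springs: 3 N when up, 6.6 N bottomed. From 0.010 its catch pin clears the carriage; 0.011 or more counts as pressed. Let go, it springs up.
- carriage (a joint): Slide of the grey metal carriage along jig +y, m: 0 = loading end (start), 0.100 = home against the drill guide block. With the bar up, the pin stops it at about 0.026. It stays where it is left; a push of 1 to 3 N moves it. From 0.096 the pin can rise into the carriage's hole and lock it.
- bar_press (a point): A free place to press: on top of the spring bar's centre line, jig x -62, y -95 mm, 34 mm above the desk with the bar up, 35 mm behind the push face at the start and 135 mm when home. The bar moves with the press.
- pin_tip (a point): Top of the bar's upright catch pin, 12 mm thick and 14 mm tall, ahead of the carriage (jig x -62, y +72 mm; 48 mm above the desk with the bar up).
- push_face (a point): Middle of the flat rear (-y) end of the carriage's wing over the bar: the face to push towards jig +y. 58 mm wide (jig x -80 to -22), 18 mm high (38 to 56 mm above the desk). The wing is 100 mm long; its hole for the pin, 20 mm long, is centred 32 mm ahead of this face. Moves with the carriage.
- home_stop (a point): Middle of the -y face of the aluminium drill guide block with a brass bush (90 x 20 x 52 mm on the plate, top 62 mm above the desk) at the jig's +y end, where the carriage comes home.
- nest (a point): Centre of the floor of the carriage's nest, 30 mm above the desk, where the back box stands between walls 14 mm high (the one towards the bar 20 mm). Moves with the carriage.
- back_box: White open-topped flush back box, 70 x 69 x 35 mm, standing loose in the nest of the carriage; origin at the centre of its underside. It rides along; not to be touched or lifted.
- tape_measure: Bystander: orange and black tape measure 62 x 83 x 38 mm beyond the jig's +y end; origin at the centre of its underside.
- sleeve: Bystander: white conduit sleeve 24 mm thick, 50 mm long, on the far side of the jig; origin at the centre of its underside.
- screw_box: Bystander: brown carton of screws 56 x 85 x 42 mm on the far side of the jig; origin at the centre of its underside.
- small_screwdriver: Bystander: small screwdriver 150 mm long, 20 mm thick, beyond the jig's -y end; origin at the centre of its underside.

How it is judged:
By the outcome, as a careful person would: the job done as asked, in the order asked, and still so for the second after the job is handed in, with the robot touching nothing.
It also fails if it takes over 38 s, if anything falls off the work surface, if the arm or the gripper's body presses on something with over 40 N, if the wrist force passes 120 N, or if a joint passes its speed limit or range.

## Working session

There is one attempt and no reset: what is moved stays moved. The work goes in short steps, Python scripts to look and compute and a tool call to move; the robot and the scene stay as the last step left them, time stands still between calls to the robot, and variables do not carry over. Pictures are saved under pics/ and viewed, at most 10 in all, crops included, and the job is handed in when it is done.

Besides the shell and the picture viewer there is one more tool, called after "Call:" by a JSON object that holds its "op" and its "data", one argument or row to a line. servo_tool: Moves the arm, as the interface text tells. Shifts and turns lie within -1 to 1; 1 stands for 0.12 m of shift or 90 degrees of turn. Its arguments: {"type":"object","properties":{"increments":{"type":"array","items":{"type":"array","items":{"type":"array","items":{"type":"number","minimum":-1,"maximum":1}}}},"force":{"type":"number"}},"required":["increments"]}

```bash
mkdir -p pics; cat > h.py <<'E'
import numpy as np, cv2
from plant import get_obs, eyes, ticket
def shot(n,f):
    c=eyes.get_calibration(n); im,d=eyes.capture(n); cv2.imwrite('pics/'+f+'.png',im); np.savez('pics/'+f,d=d,M=c['camera_from_world'],i=[c['vertical_fov'],c['cx'],c['cy']]); return c
def world(f,u,v):
    z=np.load('pics/'+f+'.npz'); fo,cx,cy=z['i']; F=210/np.tan(np.radians(fo)/2); d=z['d'][v,u]
    return (np.linalg.inv(z['M'])@[(u-cx)/F*d,-(v-cy)/F*d,-d,1])[:3]
E
python3 - <<'E'
from h import *
for n in('top','side'): print({k:v for k,v in shot(n,n+'0').items()})
o=get_obs(); print(o['clock'],o['ee_pos'],o['tcp_rot'],o['force'],o['gripper_width'])
E
```

```text
{'vertical_fov': 53.390901786988245, 'cx': 288.00729125438414, 'cy': 210.2134779027327, 'camera_from_world': array([[ 0.00375244, -0.99986737,  0.01584811,  0.04529682],
       [ 0.98321411,  0.00658002,  0.18233684, -0.63812009],
       [-0.18241694,  0.01489787,  0.98310839, -0.86800746],
       [ 0.        ,  0.        ,  0.        ,  1.        ]])}
{'vertical_fov': 44.067777946069064, 'cx': 276.9212492608146, 'cy': 218.34541949098545, 'camera_from_world': array([[ 0.99576023, -0.0903744 , -0.01714734, -0.59452953],
       [ 0.06803088,  0.5980597 ,  0.79855895, -0.12257165],
       [-0.06191415, -0.79633979,  0.60167232, -1.16456488],
       [ 0.        ,  0.        ,  0.        ,  1.        ]])}
0.1 [0.2708768  0.56263078 0.23018547] [-6.99003053e-01 -3.06220745e+00  2.73974066e-03] [-0.54524217 -0.12728007 -0.43884116] 1.000011798618715
```

View pics/top0.png

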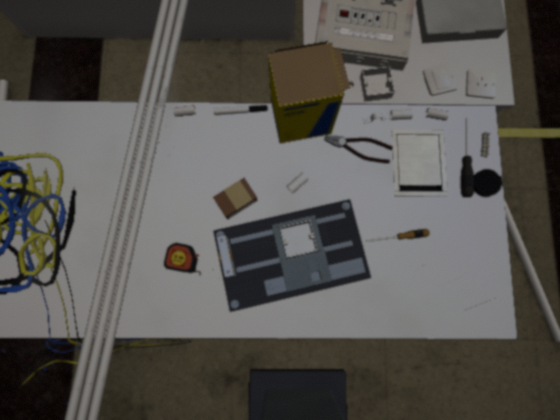

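View pics/side0.png

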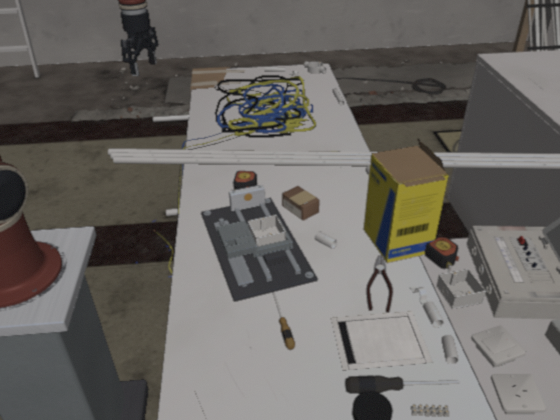

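```bash
python3 - <<'E'
from h import *
im=cv2.imread('pics/top0.png')[190:320,205:385]
cv2.imwrite('pics/c1.png',cv2.resize(cv2.convertScaleAbs(im,alpha=1.7),None,fx=4.4,fy=4.4,interpolation=cv2.INTER_CUBIC))
for n,p in(('top0',[(150,100),(140,150),(115,250),(100,300),(250,300),(180,258),(235,310-7),(219,236),(344,206),(365,268),(300,240),(342,278),(245,292)]),('side0',[(150,157),(300,158),(360,160),(550,160),(135,60)])):
  for u,v in p: print(n,u,v,world(n,u,v).round(3))
E
```

```text
top0 150 100 [0.912 0.382 0.023]
top0 140 150 [0.787 0.398 0.021]
top0 115 250 [0.551 0.439 0.019]
top0 100 300 [0.441 0.463 0.017]
top0 250 300 [0.441 0.132 0.01 ]
top0 180 258 [0.532 0.286 0.04 ]
top0 235 303 [0.435 0.165 0.016]
top0 219 236 [0.585 0.206 0.015]
top0 344 206 [ 0.657 -0.083  0.014]
top0 365 268 [ 0.514 -0.128  0.012]
top0 300 240 [0.575 0.021 0.03 ]
top0 342 278 [ 0.491 -0.075  0.01 ]
top0 245 292 [0.459 0.144 0.011]
side0 150 157 [0.263 0.452 0.019]
side0 300 158 [0.701 0.396 0.017]
side0 360 160 [0.87 0.36 0.02]
side0 550 160 [1.41  0.305 0.015]
side0 135 60 [0.261 0.508 0.29 ]
```

View pics/c1.png

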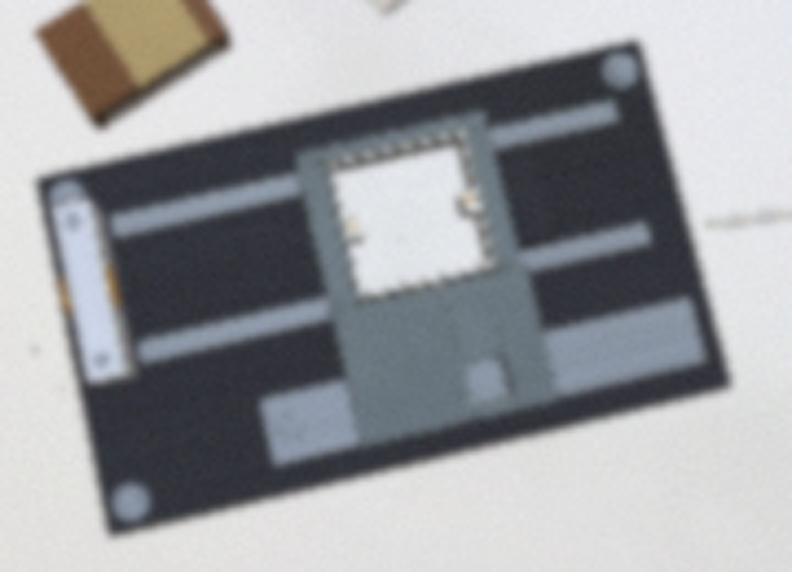

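```bash
cat >> h.py <<'E'
def plane(f,u,v,h):
    z=np.load('pics/'+f+'.npz'); fo,cx,cy=z['i']; F=210/np.tan(np.radians(fo)/2); W=np.linalg.inv(z['M'])
    r=W[:3,:3]@[(u-cx)/F,-(v-cy)/F,-1]; c=W[:3,3]; return c+r*(h-c[2])/r[2]
def rigid(P,Q):  # planar fit P(jig)->Q(world)
    P=np.array(P);Q=np.array(Q);p=P.mean(0);q=Q.mean(0);A=(P-p)@[1,1j];B=(Q-q)@[1,1j]
    a=np.angle((A.conj()*B).sum()); R=np.array([[np.cos(a),-np.sin(a)],[np.sin(a),np.cos(a)]]); t=q-R@p
    return a,R,t,(Q-P@R.T-t)
E
python3 - <<'E'
from h import *
from scipy.spatial.transform import Rotation as Ro
C=[(38,180),(637,42),(730,383),(112,533)];J=[(.095,.175),(.095,-.155),(-.095,-.155),(-.095,.175)]
# face features on top of bar (z=.034): bar rear corners, bar front corners
C2=[(688,298),(708,362),(262,400),(275,466)];J2=[(-.045,-.14),(-.079,-.14),(-.045,.085),(-.079,.085)]
Q=[plane('top0',204.6+(u+.0)/4.4,189.6+v/4.4,.01)[:2] for u,v in C]+[plane('top0',204.6+u/4.4,189.6+v/4.4,.034)[:2] for u,v in C2]
for s in(slice(0,4),slice(0,8)):
  a,R,t,e=rigid((J+J2)[s],Q[s]); print(a,t,(e*1000).round(1).tolist())
for n,p in(('press',(-.062,-.095)),('face',(-.062,-.06)),('homeface',(-.062,.04))): print(n,R@p+t)
o=get_obs(); T=Ro.from_rotvec(o['tcp_rot']).as_matrix(); print(T.round(3),o['ee_pos'])
E
```

```text
0.23732335403264954 [0.54848294 0.03022669] [[-1.6, -2.3], [-3.0, 1.7], [1.7, 2.3], [2.9, -1.6]]
0.23700296298128734 [0.54822032 0.02997721] [[-1.4, -2.1], [-2.7, 2.0], [2.1, 2.5], [3.1, -1.4], [-1.1, 1.3], [-0.2, 0.1], [-0.2, -1.7], [0.4, -0.7]]
press [ 0.51025856 -0.07692417]
face [ 0.5020409  -0.04290256]
homeface [0.47856185 0.05430204]
[[-0.901  0.434 -0.001]
 [ 0.434  0.901 -0.002]
 [ 0.    -0.002 -1.   ]] [0.2708768  0.56263078 0.23018547]
```

Call:
{"op": "servo_tool", "data": {
  "increments": [
    [[-0.2,-0.2,0,0.09,1],[-0.5,-0.5,0,0.18,1],[-0.8,-0.8,0,0.28,1],[-1,-1,0,0.37,1],[-1,-1,0,0.47,1],[-1,-1,0,0.563,1],[-1,-1,0,0.563,1]]
  ],
  "force": 30
}}

```text
clock: 0.8
ee_pos: [0.3272, 0.4024, 0.2309]
tcp_rot: [-1.943, -2.468, 0.001]
force: [0.8, 0.8, 0.2]
gripper_width: 0.002
grip_force: 0.0
```

Call:
{"op": "servo_tool", "data": {
  "increments": [
    [[-0.35,0.05,0,0,1],[-0.7,0.1,0,0,1],[-1,0.13,0,0,1]]
  ]
}}

```text
clock: 1.1
ee_pos: [0.3707, 0.2888, 0.2309]
tcp_rot: [1.937, 2.474, -0.001]
force: [0.1, -0.1, -0.1]
gripper_width: -0.0
grip_force: 0.0
```

Call:
{"op": "servo_tool", "data": {
  "increments": [
    [[-0.35,0.05,0,0,1],[-0.7,0.1,0,0,1],[-1,0.13,0,0,1]]
  ]
}}

```text
clock: 1.4
ee_pos: [0.4143, 0.1754, 0.2311]
tcp_rot: [1.938, 2.473, -0.0]
force: [0.2, 0.6, -0.3]
gripper_width: 0.001
grip_force: 0.0
```

Call:
{"op": "servo_tool", "data": {
  "increments": [
    [[-0.35,0.05,0,0,1],[-0.7,0.1,0,0,1],[-1,0.13,0,0,1]]
  ]
}}

```text
clock: 1.7
ee_pos: [0.4578, 0.0623, 0.2311]
tcp_rot: [1.938, 2.472, -0.0]
force: [0.7, 0.3, 0.7]
gripper_width: 0.0
grip_force: 0.0
```

Call:
{"op": "servo_tool", "data": {
  "increments": [
    [[-0.35,0.05,0,0,1],[-0.7,0.1,0,0,1],[-1,0.15,0,0,1],[-1,0.15,0,0,1],[-1,0.15,0,0,1]]
  ]
}}

```text
clock: 2.2
ee_pos: [0.5031, -0.0486, 0.2307]
tcp_rot: [-1.94, -2.469, 0.0]
force: [-0.3, 0.3, -0.3]
gripper_width: 0.003
grip_force: 0.0
```

```bash
python3 - <<'E'
from h import *
shot('wrist','w1')
im=cv2.imread('pics/w1.png'); cv2.imwrite('pics/w1v.png',cv2.resize(cv2.convertScaleAbs(im,alpha=1.4),(800,600)))
E
```

```text
(no output)
```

View pics/w1v.png

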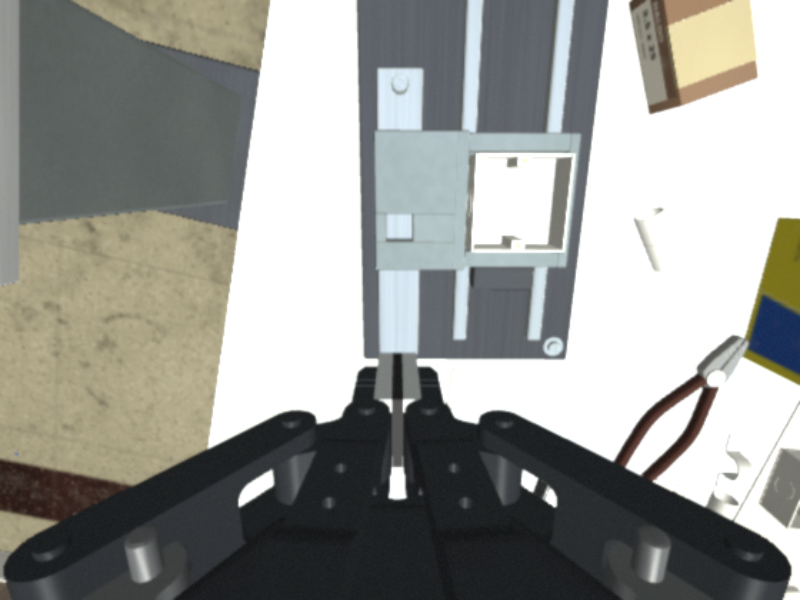

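```bash
python3 - <<'E'
from h import *
P=[((377.5,68),(-.079,.085),.034),((422.5,68),(-.045,.085),.034),((365,358),(-.095,-.155),.01),((565.5,358),(.095,-.155),.01),
((376,269),(-.080,-.060),.056),((464,269),(-.022,-.060),.056),((379,352),(-.079,-.14),.034),((419,352),(-.045,-.14),.034)]
Q=[plane('w1',u*.7-.2,v*.7-.2,h)[:2] for (u,v),_,h in P]
for s in(slice(0,8),slice(0,6)):
  a,R,t,e=rigid([p[1] for p in P][s],Q[s]); print(a,t,(e*1000).round(1).tolist())
o=get_obs(); print(o['ee_pos'],o['tcp_rot'],'tcp in jig',R.T@(np.array(o['ee_pos'][:2])-t))
E
```

```text
0.23652146714705308 [0.55072802 0.03185712] [[0.3, -2.4], [-1.1, -2.7], [0.2, 1.1], [-3.5, 0.5], [-0.8, -1.0], [8.2, 1.3], [-1.8, 1.6], [-1.3, 1.7]]
0.24037989990184513 [0.55105629 0.03140755] [[0.2, -1.6], [-1.2, -2.0], [-0.8, 1.8], [-4.3, 0.5], [-1.4, -0.3], [7.6, 1.7]]
[ 0.50294939 -0.04784005  0.23086407] [-1.93935636e+00 -2.47003559e+00  1.94151207e-04] tcp in jig [-0.06559031 -0.06551615]
```

Call:
{"op": "servo_tool", "data": {
  "increments": [
    [[-0.08,0.01,0.25,0,1],[-0.16,0.015,0.6,0,1],[-0.16,0.015,0.9,0,1],[-0.16,0.015,1,0,1],[-0.16,0.015,1,0,1]]
  ]
}}

```text
clock: 2.75
ee_pos: [0.5078, -0.0651, 0.1093]
tcp_rot: [-1.937, -2.468, 0.003]
force: [-0.5, -0.3, 0.4]
gripper_width: 0.002
grip_force: 0.0
```

Call:
{"op": "servo_tool", "data": {
  "increments": [
    [[0,0,0.15,0,1],[0,0,0.35,0,1],[0,0,0.48,0,1],[0,0,0.55,0,1],[0,0,0.55,0,1],[0,0,0.55,0,1]]
  ]
}}

```text
clock: 3.35
ee_pos: [0.5108, -0.0667, 0.0471]
tcp_rot: [1.94, 2.468, 0.002]
force: [-0.0, 0.4, -0.1]
gripper_width: 0.002
grip_force: 0.0
```

Call:
{"op": "servo_tool", "data": {
  "increments": [
    [[0,0,0.03,0,1],[0,0,0.06,0,1],[0,0,0.09,0,1],[0,0,0.12,0,1],[0,0,0.12,0,1],[0,0,0.12,0,1]]
  ]
}}

```text
clock: 3.95
ee_pos: [0.5096, -0.0666, 0.0311]
tcp_rot: [1.942, 2.469, 0.0]
force: [-0.1, 0.7, 3.2]
gripper_width: -0.001
grip_force: 1.2
```

```bash
python3 - <<'E'
from h import *
o=get_obs(); print(o['ee_pos'],o['force'])
shot('wrist','w2'); shot('side','s2')
a=cv2.imread('pics/w2.png')[60:360,130:430]; b=cv2.imread('pics/s2.png')[180:320,180:320]
cv2.imwrite('pics/v2.png',np.hstack([cv2.convertScaleAbs(cv2.resize(x,(400,400),interpolation=2),alpha=1.5) for x in(a,b)]))
E
```

```text
[ 0.50962561 -0.06663687  0.03111903] [-0.11190212  0.67170446  3.22706833]
```

View pics/v2.png

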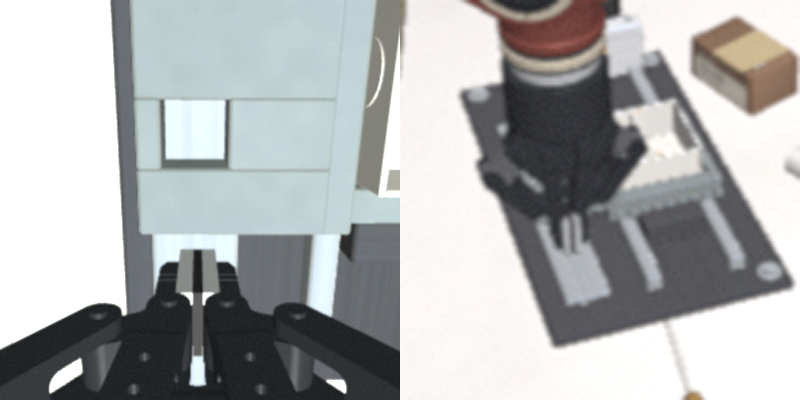

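Call:
{"op": "servo_tool", "data": {
  "increments": [
    [[0,0,0.03,0,1],[0,0,0.06,0,1],[0,0,0.088,0,1],[0,0,0.088,0,1],[0,0,0.088,0,1]]
  ]
}}

```text
clock: 4.55
ee_pos: [0.5098, -0.0667, 0.0206]
tcp_rot: [1.942, 2.469, 0.0]
force: [-0.2, -0.3, 5.0]
gripper_width: -0.001
grip_force: 2.4
```

```bash
python3 -c "
from h import *
o=get_obs(); print(o['ee_pos'],o['force'])
shot('wrist','w3')
R=np.array([[np.cos(.2375),-np.sin(.2375)],[np.sin(.2375),np.cos(.2375)]])
for f in('w2','w3'):
  z=np.load('pics/'+f+'.npz')['d']; print([world(f,int(130+x*.75),int(60+y*.75)).round(4).tolist() for x,y in((165,243),(230,243),(280,220),(280,228))])
print(R.T@np.array(o['ee_pos'][:2]))
"
```

```text
[ 0.50978725 -0.06668467  0.02055162] [-0.16613391 -0.31551859  4.99103076]
[[0.4945, -0.0576, 0.0304], [0.5191, -0.0514, 0.031], [0.5284, -0.0314, 0.0553], [0.5288, -0.0336, 0.0565]]
[[0.4945, -0.0433, 0.055], [0.5131, -0.0389, 0.0549], [0.5255, -0.0286, 0.0551], [0.5258, -0.0306, 0.0564]]
[ 0.47978798 -0.18475223]
```

Call:
{"op": "servo_tool", "data": {
  "increments": [
    [[0.03,0,0.004,0,1],[0.06,0,0.004,0,1],[0.09,0,0.004,0,1],[0.12,0,0.004,0,1],[0.15,0,0.004,0,1],[0.18,0,0.004,0,1],[0.21,0,0.004,0,1],[0.24,0,0.004,0,1]]
  ]
}}

```text
clock: 5.4
ee_pos: [0.5031, -0.0388, 0.0203]
tcp_rot: [1.941, 2.468, -0.0]
force: [0.9, -5.6, 5.0]
gripper_width: 0.001
grip_force: 3.2
```

Call:
{"op": "servo_tool", "data": {
  "increments": [
    [[0.04,0,0,0,1],[0.08,0,0,0,1],[0.12,0,0,0,1],[0.16,0,0,0,1],[0.2,0,0,0,1],[0.24,0,0,0,1],[0.28,0,0,0,1],[0.32,0,0,0,1]]
  ]
}}

```text
clock: 6.2
ee_pos: [0.4941, -0.0013, 0.0203]
tcp_rot: [1.941, 2.468, 0.0]
force: [2.0, -4.8, 4.3]
gripper_width: 0.002
grip_force: 3.2
```

Call:
{"op": "servo_tool", "data": {
  "increments": [
    [[0.04,0,0,0,1],[0.08,0,0,0,1],[0.12,0,0,0,1],[0.16,0,0,0,1],[0.2,0,0,0,1],[0.24,0,0,0,1],[0.28,0,0,0,1],[0.32,0,0,0,1]]
  ]
}}

```text
clock: 7.0
ee_pos: [0.485, 0.0361, 0.0202]
tcp_rot: [1.941, 2.468, 0.0]
force: [2.4, -3.9, 5.8]
gripper_width: 0.002
grip_force: 3.2
```

```bash
python3 - <<'E'
from h import *
o=get_obs(); print(o['ee_pos'],o['force'])
shot('wrist','w4')
im=cv2.imread('pics/w4.png'); cv2.imwrite('pics/w4v.png',cv2.convertScaleAbs(im,alpha=1.4))
E
```

```text
[0.4850145  0.03605551 0.02023189] [ 2.44220575 -3.8662384   5.8443759 ]
```

View pics/w4v.png

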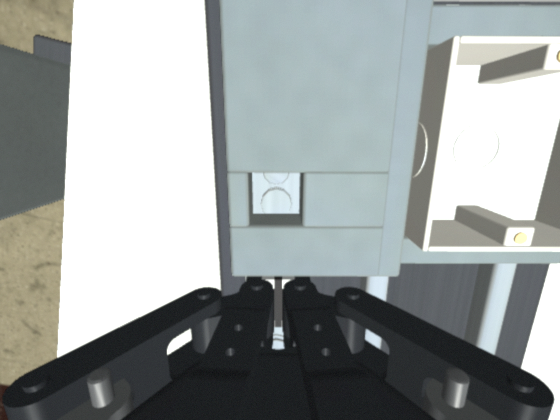

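Call:
{"op": "servo_tool", "data": {
  "increments": [
    [[0.015,0,0,0,1],[0.03,0,0,0,1],[0.045,0,0,0,1],[0.06,0,0,0,1]]
  ]
}}

```text
clock: 7.45
ee_pos: [0.4832, 0.043, 0.0201]
tcp_rot: [1.941, 2.468, -0.0]
force: [1.4, -5.2, 4.9]
gripper_width: 0.002
grip_force: 3.1
```

Call:
{"op": "servo_tool", "data": {
  "increments": [
    [[0.008,0,0,0,1],[0.016,0,0,0,1],[0.016,0,0,0,1]]
  ]
}}

```text
clock: 7.75
ee_pos: [0.4831, 0.0434, 0.0202]
tcp_rot: [1.939, 2.467, -0.003]
force: [3.3, -11.0, 3.9]
gripper_width: 0.001
grip_force: 7.9
```

```bash
python3 - <<'E'
from h import *
o=get_obs(); print(o['ee_pos'],o['force'])
shot('wrist','w5');shot('top','t5')
a=cv2.imread('pics/w5.png')[130:290,190:430]; b=cv2.imread('pics/t5.png')[190:320,205:355]
cv2.imwrite('pics/v5.png',cv2.convertScaleAbs(np.hstack([cv2.resize(a,(450,300)),cv2.resize(b,(345,300))]),alpha=1.5))
E
```

```text
[0.48309838 0.04342391 0.02019564] [  3.2727549  -10.97097667   3.92343616]
```

View pics/v5.png

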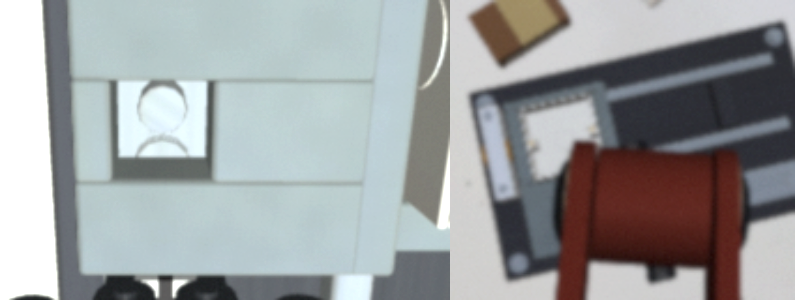

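```bash
python3 - <<'E'
from h import *
R=np.array([[np.cos(.2375),-np.sin(.2375)],[np.sin(.2375),np.cos(.2375)]]);t=np.array([.5505,.0317])
for n,u,v,h in(('pin',162,105,.034),('front',162,80,.056),('rear',162,180,.056),('face',162,274,.056)):
  print(n,(R.T@(plane('w5',190+u*.533,130+v*.533,h)[:2]-t)*1000).round(1), world('w5',int(190+u*.533),int(130+(v-(n=='face')*6)*.533)).round(3))
E
```

```text
pin [-63.1  71.9] [0.472 0.087 0.034]
front [-63.   81.1] [0.47  0.096 0.054]
rear [-63.1  60.8] [0.475 0.076 0.055]
face [-63.1  39.7] [0.479 0.057 0.055]
```

Call:
{"op": "servo_tool", "data": {
  "increments": [
    [[-0.01,0,0,0,1],[-0.025,0,0,0,1],[-0.04,0,0,0,1],[-0.04,0,-0.03,0,1],[-0.04,0,-0.06,0,1],[-0.04,0,-0.09,0,1],[-0.04,0,-0.12,0,1],[-0.04,0,-0.16,0,1]]
  ]
}}

```text
clock: 8.65
ee_pos: [0.4826, 0.0401, 0.0385]
tcp_rot: [-1.941, -2.468, 0.003]
force: [-0.6, -0.0, -0.6]
gripper_width: 0.002
grip_force: 0.0
```

Call:
{"op": "servo_tool", "data": {
  "increments": [
    [[0,0,-0.1,0,1],[-0.02,0,-0.3,0,1],[-0.05,0,-0.6,0,1],[-0.05,0,-0.9,0,1],[-0.05,0,-1,0,1],[-0.05,0,-1,0,1]]
  ]
}}

```text
clock: 9.25
ee_pos: [0.4865, 0.0341, 0.1619]
tcp_rot: [1.94, 2.465, 0.004]
force: [-0.0, -0.7, 0.1]
gripper_width: 0.003
grip_force: 0.0
```

```bash
python3 - <<'E'
from h import *
o=get_obs(); print(o['clock'],o['ee_pos'],o['force'],abs(np.array(o['qvel'])).max())
shot('wrist','w6');shot('side','s6')
a=cv2.imread('pics/w6.png'); b=cv2.imread('pics/s6.png')[160:320,180:340]
cv2.imwrite('pics/v6.png',cv2.convertScaleAbs(np.hstack([cv2.resize(a,(480,360)),cv2.resize(b,(310,360))]),alpha=1.4))
E
```

```text
9.25 [0.48645864 0.03412569 0.16187063] [-0.03933493 -0.70455756  0.06164272] 0.05955948249201242
```

View pics/v6.png

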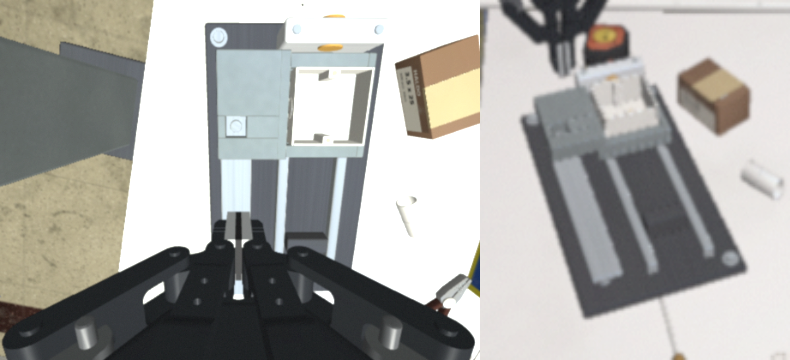

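```bash
python3 - <<'E'
from h import *
s=560/480
p=world('w6',int(235*s),int(126*s)); b=world('w6',int(232*s),int(185*s)); print('pin',p,'bar',b)
if p[2]>.044: print(ticket.sign_off())
E
```

```text
pin [0.47174299 0.08558897 0.04790258] bar [0.48282608 0.02207498 0.0342134 ]
the job is handed in; nothing more can be done
None
```

The carriage is home against the drill guide block, and the bar is back up with its pin in the carriage's hole (tip measured at 48 mm, its full "up" height). The gripper is clear and touching nothing, and the job was handed in at about 9.3 s.

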